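Lift a circuit board out of its rack and hold it over the light pad

ROBOT

A 7-joint arm with a two-finger parallel gripper is mounted at the origin on a cart in front of the work surface, level with it; the furniture and walls round the work are solid. World frame = base frame: x ahead of the robot, y to its left, z up, the work surface at z = 0. Lengths are in m, angles in rad, forces in N, time in s.
With the tool pointing down it reaches from about 0.4 to 0.85 m from the base axis. Payload 10.4 kg.
Tool frame: the origin (TCP) lies between the finger pads, 19 mm behind the fingertips; this is the grasp point; z points along the fingers, y is the line along which they close (so a half turn about z gives the same grasp; the last joint's range is limited). The gripper opens to 87 mm and grips with 3 to 60 N. Pads are 19 mm wide; open, the fingers measure 117 mm over their backs; the gripper's body (75 mm by 190 mm) begins 51 mm behind the grasp point.
Start: joints at [1.209, 0.332, -0.065, 1.46, 0.022, 1.35, -0.088], TCP at [0.208, -0.589, 0.241] pointing down, gripper open.
Joint ranges: [-2.6, 2.6], [-0.5, 2.12], [-1.47, 1.34], [0.16, 2.42], [-1.27, 4.41], [0.06, 2.06], [-2.6, 2.6]. Speed limits (rad/s): [2.22, 2.22, 2.79, 2.79, 3.14, 3.14, 3.14].

INTERFACE

Orientations are given as a unit quaternion [x, y, z, w].
In Python, from bench import r gives the robot as it stands.
- The arm moves only by the shell command python3 -m pendant 'ROWS' [OPENING] [FORCE]. ROWS is JSON, a list of rows, each a list of 4 numbers: the shift along the tool's x, y, z in m, then the turn about the tool's z in rad. A call has 1 to 8 rows; each row shifts and turns the commanded pose from where the row before left it, along the tool's axes as they then stand; what a row does not reach is not made up. A row lasts 1/12 s, in which the tool goes at most 41.7 mm and 7.16 degrees, less where a joint would pass 70% of its speed; a pose out of reach is approached as far as the arm can. A call with a gripper value outside its range is refused whole. OPENING is the opening, from 0 (shut) to 1 (fully open), set as the call begins (- or left out, the last holds). The fingers move at their own pace and stop on an object; FORCE is the grip in N (left out, the last holds). Time passes only in rows, so rows that do not move let the fingers close. It gives the time, the measured TCP pose, the force, the opening and the grip force at its end, in the units of the state.
- r.read_state(): the state, without advancing time (a new reading comes with each control period).
- r.camera(name): name is "scene" or "top"; returns a dict with "img" (400x640x3 uint8, red, green, blue), "camera_matrix" (3x3 intrinsics, pixels), "xyz" and "attitude" of the camera in the world. Camera axes: x right, y down, z forward; pixel columns grow to the right and rows downward; lengths in m; the calibration is good to about 2 mm. A picture is of the moment at which its call begins. There is no depth.
- r.close_job(): hands the job in; it is judged then, once.
Trained networks look in the newest picture that a camera, given by its name, has taken for a name from the list of things; names that differ only in an ending like _2 or _b are one class to them, and where a whole thing is asked for, a point or a joint stands for the part that bears it (a point fixed in the world has none). Each returns a list of dicts, best first, with "score" (0 to 1); they miss things now and then, are a little off and sometimes report something else, mostly with a low value. They report only what shows in the picture. A call takes as long as a camera call.
- r.outline_of(thing, camera): "mask" (400x640 bool, what is visible of it) and "bbox" ([centre column, centre row, width, height] in pixels, round what is visible of it).
The state is a dict: "time": time; "joint_positions": joint angles; "joint_vel": joint speeds; "joint_torque": joint torques, N m; "ee_pos": TCP position; "eef_rot": TCP orientation; "ft_force": force on the tool from outside, world axes, zero at the start; "torque": the same for the moment, N m; "width": finger opening in m; "grip_force": force on a finger pad.
Only numpy, scipy, OpenCV 4.12 (cv2) and the standard library are available. Lean on these libraries where they do the work, as an engineer would, in place of code of your own. Each camera call takes 0.05 s, during which the arm holds its last target. There are 200 camera calls.

TASK

Draw the green circuit board straight up out of its slot in the black rack by the white bar on its top edge, and carry it over the middle of the white light pad. Hold it there in the air, steady and upright with its lower edge level and about 15 cm above the pad, and finish while still holding it; leave the blue board in the rack and do not disturb the other things on the bench.

Things in the scene. Friction and masses are not known exactly. Their poses are not given: they have to be found in the camera images.
- green_board: loose green circuit board standing on edge in a rack slot, about 0.16 kg. Origin: centre of its lower edge; z up the board, y along its width, x through its thickness. Sheet 3 (x) x 120 (y) x 110 (z) mm; on its top edge a white grip bar 10 thick (x) x 90 long (y) mm, 104 to 120 mm above the origin. Chips up to 8 mm out of the -x face, below 70 mm; flat contacts at 83 mm
- blue_board: bystander: the loose blue circuit board with a yellow grip bar, same size and frame as the green one, standing in another slot of the same rack; which of the two slots holds which board varies
- rack: black slotted rack, fixed. Origin: centre of the underside, z up. Base 150 x 150 x 8 mm; slotted walls at y = +-54 to +-68.5 mm, 140 mm long (x), tops 78 mm above the bench. Slots 5 mm wide at x = -45, -15, 15, 45 mm; the boards stand in the two outer ones on the base, their axes parallel to the rack's, bar tops 128 mm above the bench
- light_pad: the inspection light pad: flat square 140 x 140 x 10 mm, black rim and white face, fixed to the bench. Origin: centre of the underside, z up
- planet_carrier: bystander: dark steel gear carrier standing upright, 64 mm wide, 136 mm high, loose. Origin: centre of the underside
- bearing: bystander: steel ball bearing lying flat, 52 mm wide, 15 mm high, loose. Origin: centre of the underside
- marker: bystander: red marker pen lying on the bench, 128 mm long (x), 19 mm thick, loose. Origin: underside of its middle

How it is judged:
On the way:
1. the green board is lifted upright out of the rack: its lower edge is above the rack's walls while still over the rack (height (world z) of green_board above 0.08 m and horizontal distance between green_board and rack below 0.11 m and angle between green_board's own z axis and vertical below 0.2 rad), for 0.1 s.
At the end, for the whole second after the job is handed in: Green board held by its top bar (TCP over 90 mm above its lower edge) by the fingers alone, within 50 mm of over the pad's centre, lower edge 100 to 210 mm above its top, within 0.12 rad of upright, still; blue board upright within 15 mm, carrier, bearing, marker within 30 mm of their starts (height (world z) of green_board between 0.11 and 0.22 m and horizontal distance between green_board and light_pad below 0.05 m and angle between green_board's own z axis and vertical below 0.12 rad and linear speed of green_board below 0.02 m/s and angular speed of green_board below 0.15 rad/s and contact force between green_board and the fingers above 1 N and z of the grasp point in the frame of green_board above 0.09 m and contact force between green_board and rack below 0.05 N and contact force between green_board and light_pad below 0.05 N and contact force between green_board and blue_board below 0.05 N and distance of blue_board from where it was at the start of the episode below 0.015 m and angle between blue_board's own z axis and vertical below 0.1 rad and distance of each of planet_carrier, bearing, marker from where it was at the start of the episode below 0.03 m); the arm keeps its last pose, push and grip.
It fails at once if the green board is tipped over (more than 0.35 rad from upright) (angle between green_board's own z axis and vertical above 0.35 rad).
It fails at once if the blue board is pulled up or shifted by more than 15 mm (distance of blue_board from where it was at the start of the episode above 0.015 m).
It fails at once if the carrier, the bearing or the marker is shifted by more than 30 mm (distance of any of planet_carrier, bearing, marker from where it was at the start of the episode above 0.03 m).
It also fails if it takes over 40 s, if anything falls off the work surface, if the arm or the gripper's body presses on something with over 40 N, if the wrist force passes 120 N, or if a joint passes its speed limit or range.

## Working session

There is one attempt and no reset: what is moved stays moved. The work goes in short steps, Python scripts to look and compute and a shell command to move; the robot and the scene stay as the last step left them, time stands still between calls to the robot, and variables do not carry over. Pictures are saved under pics/ and viewed, at most 10 in all, crops included, and the job is handed in when it is done.

```bash
mkdir -p pics; cat > h.py <<'E'
from bench import r
import cv2, numpy as np
from scipy.spatial.transform import Rotation as R
def rot(a):
    a=np.array(a); return a if a.shape==(3,3) else R.from_quat(a).as_matrix()
def ray(c,u,v,z):
    d=rot(c["attitude"])@np.linalg.inv(c["camera_matrix"])@np.array([u,v,1.]); p=np.array(c["xyz"])
    return p+d*(z-p[2])/d[2]
def proj(c,P):
    q=rot(c["attitude"]).T@(np.array(P)-c["xyz"]); q=np.array(c["camera_matrix"])@q; return q[:2]/q[2]
E
python3 - <<'E'
from h import *
s=r.read_state(); print(s["ee_pos"],s["eef_rot"],s["width"])
for n in("top","scene"):
    c=r.camera(n); cv2.imwrite(f"pics/{n}0.png",c["img"][:,:,::-1]); print(n,c["xyz"],c["attitude"],c["camera_matrix"])
    for t in("green_board","blue_board","rack","light_pad","planet_carrier","bearing","marker"):
        for o in r.outline_of(t,n)[:2]: print(t,round(o["score"],2),np.round(o["bbox"],1),np.round(cv2.minAreaRect(np.argwhere(o["mask"])[:,::-1].astype(np.float32))[:2],1).tolist(), np.round(ray(c,*o["bbox"][:2],{"light_pad":.01,"planet_carrier":.1}.get(t,.0)),3))
E
```

```text
[ 0.20758945 -0.58913665  0.240449  ] [ 9.85689252e-01  1.68571044e-01 -1.48423672e-04 -6.93085570e-04] 0.08695355765507753
top [ 0.50009948 -0.00612363  1.03489331] [-0.70297311  0.70794413 -0.05212425  0.04389743] [[428.92003324   0.         317.62754833]
 [  0.         428.92003324 198.44268875]
 [  0.           0.           1.        ]]
green_board 0.58 [418.8 246.8  59.3  10.7] [[419.5, 248.1], [7.9, 53.1]] [ 0.523 -0.261  0.   ]
blue_board 0.97 [418.1 207.6  53.9  10.9] [[418.5, 208.0], [10.0, 55.0]] [ 0.618 -0.263  0.   ]
rack 0.86 [414.9 229.6  72.   65.3] [[414.2, 228.9], [65.8, 70.3]] [ 0.564 -0.253  0.   ]
light_pad 0.72 [279.2 228.6  75.4  70.5] [[279.8, 226.4], [59.8, 59.6]] [0.568 0.074 0.01 ]
light_pad 0.16 [420.1 207.2  53.3   8.7] [[419.5, 208.3], [9.9, 55.1]] [ 0.617 -0.266  0.01 ]
planet_carrier 0.96 [330.1 163.9  27.1  31.3] [[331.6, 162.4], [23.3, 31.6]] [ 0.705 -0.046  0.1  ]
bearing 0.6 [295.  161.4  19.6  21.7] [[294.0, 161.0], [20.0, 20.0]] [0.734 0.036 0.   ]
marker 0.96 [198.2 237.8  10.9  53.1] [[197.7, 238.5], [53.5, 8.1]] [0.548 0.268 0.   ]
scene [0.124
[... 255 characters left out ...]
3, 151.6], [14.6, 34.5]] [ 0.569 -0.367  0.   ]
blue_board 0.63 [366.9 146.8  20.   37.4] [[365.1, 143.0], [15.5, 33.5]] [ 0.655 -0.36   0.   ]
rack 0.58 [375.6 165.5  63.   55. ] [[377.1, 163.3], [60.8, 49.0]] [ 0.587 -0.278  0.   ]
light_pad 0.72 [324.1 236.4  74.2  49.9] [[324.4, 233.9], [45.4, 59.9]] [0.569 0.084 0.01 ]
planet_carrier 0.84 [299.6 177.2  23.4  49.5] [[299.5, 176.0], [48.0, 21.0]] [ 0.692 -0.003  0.1  ]
planet_carrier 0.56 [280.2 207.3  22.   20.6] [[280.0, 207.5], [15.0, 18.0]] [0.67  0.126 0.1  ]
bearing 0.53 [279.6 206.8  18.1  13.2] [[279.5, 207.5], [15.0, 17.0]] [0.742 0.031 0.   ]
marker 0.91 [296.9 287.4  48.3  22.4] [[294.9, 287.8], [54.7, 9.8]] [0.547 0.256 0.   ]
```

View pics/top0.png

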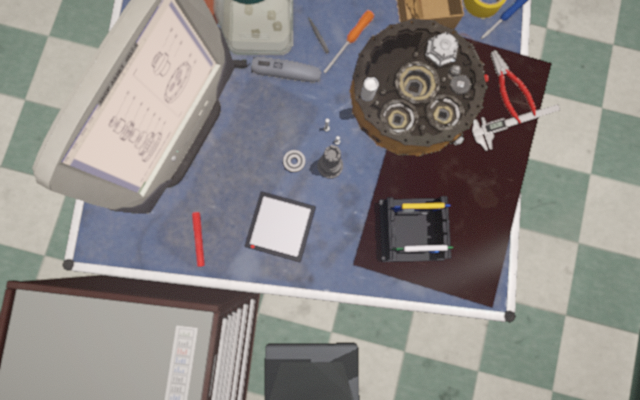

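View pics/scene0.png

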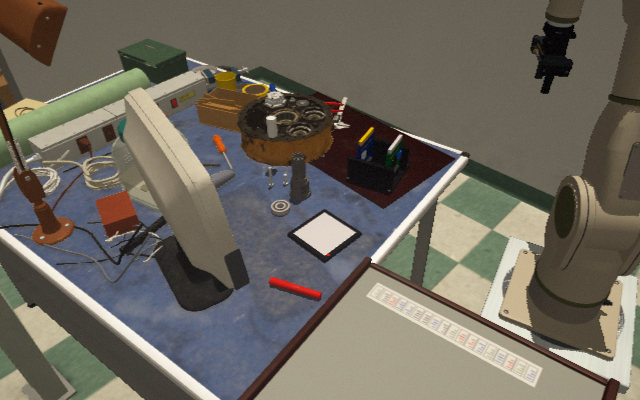

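The top view shows the green board's white bar near (425,248), the blue board's yellow bar near (423,206) and the pad centred near (281,227). The scene view agrees: the white bar is at (395,143), nearest the robot. Next I'll measure the bar precisely.

```bash
cat > m.py <<'E'
from h import *
c=r.camera("top"); im=c["img"].astype(int)
def bar(mask,z=.128):
    n,l,st,_=cv2.connectedComponentsWithStats(mask.astype(np.uint8)); k=1+np.argmax(st[1:,4])
    pts=np.argwhere(l==k)[:,::-1].astype(np.float32); W=np.array([ray(c,*p,z)[:2] for p in pts],np.float32)
    (cx,cy),(w,h),_=cv2.minAreaRect(W); v=cv2.fitLine(W,cv2.DIST_L2,0,.01,.01).ravel()
    print(len(pts),"centre",W.mean(0),(cx,cy),"size",w,h,"dir deg from y",np.degrees(np.arctan(v[0]/v[1])))
    return pts
box=np.zeros(im.shape[:2],bool); box[190:270,375:470]=1
R_,G,B=im[...,0],im[...,1],im[...,2]
bar((im.min(2)>120)&box); bar((R_>120)&(G>110)&(B<90)&box)
pad=np.zeros_like(box); pad[185:270,240:325]=1; bar((im.min(2)>140)&pad,.01)
s=r.read_state(); M=R.from_quat(s["eef_rot"]).as_matrix(); print("tcp",s["ee_pos"],"\n",M.round(3),s["joint_positions"])
cv2.imwrite("pics/crop.png",cv2.resize(c["img"][190:270,375:470,::-1],None,fx=7,fy=7,interpolation=0))
E
python3 m.py
```

```text
272 centre [ 0.5178348  -0.24286216] (0.5172786116600037, -0.24374091625213623) size 0.09122814238071442 0.012558144517242908 dir deg from y -0.97942615
253 centre [ 0.60755706 -0.24190286] (0.6085341572761536, -0.2421739548444748) size 0.09024878591299057 0.01291244849562645 dir deg from y -0.031327575
2499 centre [0.57432    0.07170729] (0.5747201442718506, 0.0717117041349411) size 0.11943361908197403 0.11942705512046814 dir deg from y 17.923063
tcp [ 0.2077315  -0.58948304  0.24128209] 
 [[ 0.943  0.332  0.   ]
 [ 0.332 -0.943 -0.   ]
 [ 0.     0.    -1.   ]] [ 1.20941692  0.33219116 -0.06470223  1.46009784  0.02160315  1.34992138
 -0.08849135]
```

View pics/crop.png

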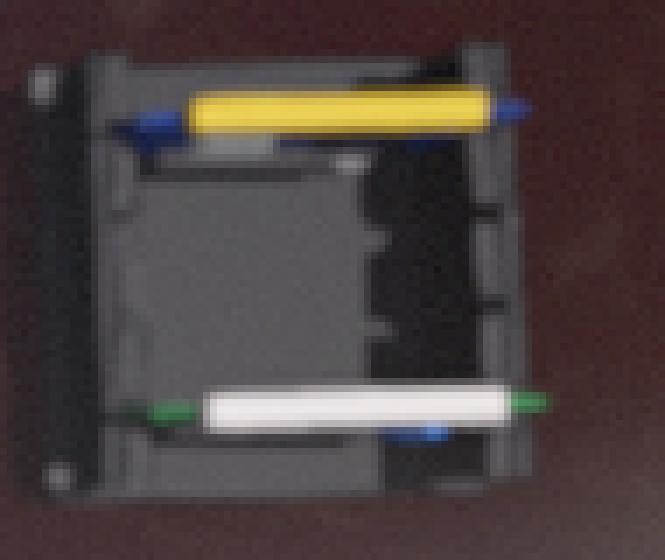

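The bar centre is at about (0.5175, -0.243), with the closing axis along world x (rack yaw about 0.6°). The pad centre is at (0.574, 0.072). I'll move over the bar at the current height.

```bash
python3 -m pendant '[[0.0254,-0.014,0,0],[0.0254,-0.014,0,0],[0.0254,-0.014,0,0],[0.0254,-0.014,0,0],[0.0254,-0.014,0,0],[0.0254,-0.014,0,0],[0.0254,-0.014,0,0],[0.0254,-0.014,0,0]]' 0.6 20
python3 -m pendant '[[0.0254,-0.014,0,0],[0.0254,-0.014,0,0],[0.0254,-0.014,0,0],[0.0254,-0.014,0,0],[0.0254,-0.014,0,0],[0.0254,-0.014,0,0],[0.0254,-0.014,0,0],[0.0254,-0.014,0,0]]'
python3 -c "
from h import *; print(r.read_state()['joint_positions'])"
```

```text
time: 1.52
ee_pos: [0.363, -0.4152, 0.2415]
eef_rot: [0.986, 0.169, 0.0, 0.0]
ft_force: [0.4, -1.1, -0.5]
width: 0.0531
grip_force: 0.0
time: 2.18
ee_pos: [0.5174, -0.242, 0.2414]
eef_rot: [0.986, 0.169, 0.0, 0.0]
ft_force: [0.5, 0.0, -0.2]
width: 0.0524
grip_force: 0.0
[ 0.67286527  0.2373211  -0.37012676  1.59225902  0.08790392  1.3280462
 -0.94107038]
```

```bash
python3 -m pendant '[[0,0,0,-0.113],[0,0,0,-0.113],[0,0,0,-0.113],[0,0,0,-0.113],[0,0,0,-0.113],[0,0,0,-0.113],[0,0,0,-0.113],[0,0,0,-0.113]]'
python3 -m pendant '[[0,0,0,-0.113],[0,0,0,-0.113],[0,0,0,-0.113],[0,0,0.02,0],[0,0,0.02,0],[0,0,0,0]]'
python3 - <<'E'
from h import *
exec(open("m.py").read())
c=r.camera("scene"); cv2.imwrite("pics/s1.png",cv2.resize(c["img"][80:220,300:480,::-1],None,fx=4,fy=4))
E
```

```text
time: 2.85
ee_pos: [0.5166, -0.2432, 0.2413]
eef_rot: [0.811, 0.584, 0.0, 0.0]
ft_force: [-0.6, 0.3, -0.0]
width: 0.0522
grip_force: 0.0
time: 3.35
ee_pos: [0.5148, -0.2428, 0.1978]
eef_rot: [0.703, 0.711, -0.001, -0.002]
ft_force: [-0.2, 0.1, -1.0]
width: 0.0525
grip_force: 0.0
80 centre [ 0.5176365  -0.22680911] (0.5184758901596069, -0.22363325953483582) size 0.0424397848546505 0.01047008577734232 dir deg from y -1.0254753
122 centre [ 0.6073095  -0.21867666] (0.6076001524925232, -0.22057433426380157) size 0.04706145450472832 0.010750521905720234 dir deg from y 2.5943627
2498 centre [0.57429093 0.07169269] (0.5747201442718506, 0.0717117041349411) size 0.11943361908197403 0.11942705512046814 dir deg from y -8.105956
tcp [ 0.51552586 -0.24291965  0.19980866] 
 [[-0.011  1.    -0.003]
 [ 1.     0.011  0.001]
 [ 0.001 -0.003 -1.   ]] [ 0.78496365  0.28201377 -0.50296414  1.64260403  0.14103455  1.25661837
  0.26531387]
```

View pics/s1.png

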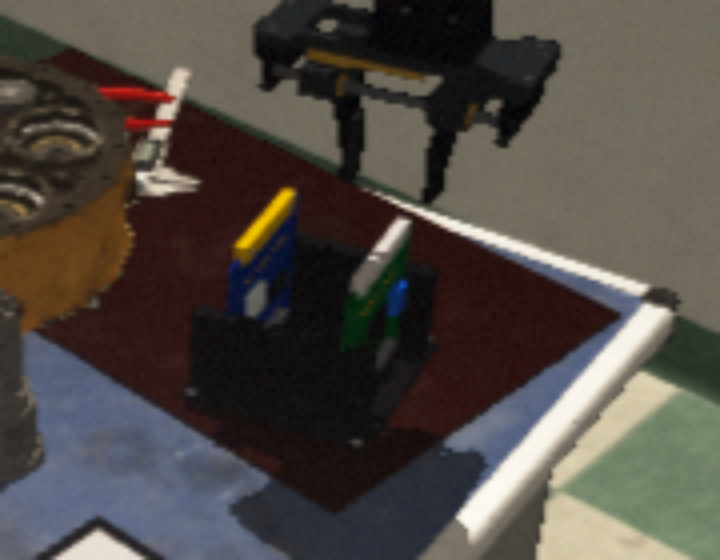

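The crop shows the open fingers (about (395,190)) above the white bar (385,250), and the blue board is well clear. Now I'll descend and grip.

```bash
python3 -m pendant '[[0,0.002,0.016,0],[0,0,0.016,0],[0,0,0.016,0],[0,0,0.016,0],[0,0,0.010,0],[0,0,0.006,0],[0,0,0,0],[0,0,0,0]]'
python3 -m pendant '[[0,0,0,0],[0,0,0,0],[0,0,0,0],[0,0,0,0],[0,0,0,0],[0,0,0,0],[0,0,0,0],[0,0,0,0]]' 0 15
```

```text
time: 4.12
ee_pos: [0.5191, -0.2433, 0.1222]
eef_rot: [0.703, 0.711, 0.0, 0.0]
ft_force: [-0.1, 0.1, 0.4]
width: 0.0525
grip_force: 0.0
time: 4.78
ee_pos: [0.5188, -0.2432, 0.1213]
eef_rot: [0.703, 0.711, 0.0, 0.0]
ft_force: [1.8, -0.3, -2.3]
width: 0.01
grip_force: 15.0
```

```bash
python3 -m pendant '[[0,-0.0005,0,0],[0,0,-0.005,0],[0,0,-0.010,0],[0,0,-0.010,0],[0,0,-0.010,0],[0,0,-0.010,0],[0,0,-0.010,0],[0,0,0,0]]' 0 25
python3 - <<'E'
from h import *
c=r.camera("scene"); cv2.imwrite("pics/s2.png",cv2.resize(c["img"][80:220,300:480,::-1],None,fx=4,fy=4))
E
```

```text
time: 5.45
ee_pos: [0.5188, -0.2436, 0.179]
eef_rot: [0.703, 0.711, 0.0, 0.001]
ft_force: [-0.6, -1.0, -1.4]
width: 0.0098
grip_force: 24.9
```

View pics/s2.png

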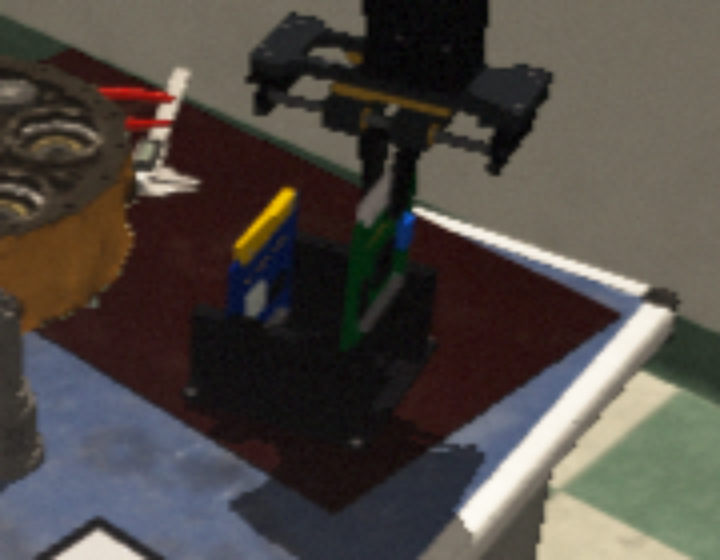

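The board is coming up upright: its lower part is at (350,340) and the blue board hasn't moved. I'll continue the lift.

```bash
python3 -m pendant '[[0,0,-0.015,0],[0,0,-0.015,0],[0,0,-0.015,0],[0,0,-0.015,0],[0,0,-0.015,0],[0,0,-0.012,0],[0,0,-0.007,0],[0,0,0,0]]'
python3 -m pendant '[[0.01,0.0015,0,0],[0.02,0.003,0,0],[0.025,0.0045,0,0],[0.025,0.0045,0,0],[0.025,0.0045,0,0],[0.025,0.0045,0,0],[0.025,0.0045,0,0],[0.025,0.0045,0,0]]'
python3 -m pendant '[[0.025,0.0045,0,0],[0.025,0.0045,0,0],[0.025,0.0045,0,0],[0.025,0.0045,0,0],[0.02,0.0035,0,0],[0.01,0.002,0,0],[0.005,0.001,0,0],[0,0,0,0]]'
python3 -m pendant '[[0,0,0,0],[0,0,0,0],[0,0,0,0],[0,0,0,0]]'
python3 - <<'E'
from h import *
s=r.read_state(); M=R.from_quat(s["eef_rot"]).as_matrix()
print(s["ee_pos"],M.T@(np.array([.5745,.0717,.273])-s["ee_pos"]))
for n in("scene","top"):
    c=r.camera(n); cv2.imwrite(f"pics/e_{n}.png",c["img"][:,:,::-1])
    for t in("blue_board","planet_carrier","bearing","marker","green_board"):
        for o in r.outline_of(t,n)[:1]: print(n,t,o["score"],np.round(o["bbox"],1))
E
```

```text
time: 6.17
ee_pos: [0.5184, -0.2434, 0.2714]
eef_rot: [0.703, 0.711, 0.0, 0.001]
ft_force: [-0.6, -0.1, -1.7]
width: 0.0097
grip_force: 24.9
time: 6.83
ee_pos: [0.547, -0.0607, 0.269]
eef_rot: [0.703, 0.711, -0.001, -0.001]
ft_force: [0.5, 0.6, -1.6]
width: 0.0095
grip_force: 24.9
time: 7.5
ee_pos: [0.5703, 0.0733, 0.2696]
eef_rot: [0.703, 0.711, -0.0, -0.0]
ft_force: [0.4, 0.4, -1.1]
width: 0.0095
grip_force: 24.9
time: 7.83
ee_pos: [0.5707, 0.0714, 0.2702]
eef_rot: [0.704, 0.71, -0.0, 0.0]
ft_force: [-0.6, -0.3, -1.1]
width: 0.0098
grip_force: 24.9
[0.57068336 0.07136049 0.27023141] [ 0.00030249  0.00381989 -0.0027684 ]
scene blue_board 0.77 [365.9 144.6  19.5  38.1]
scene planet_carrier 0.73 [299.1 176.6  19.4  47.1]
scene bearing 0.81 [280.2 208.1  20.4  13.1]
scene marker 0.64 [293.9 287.9  49.5  20.3]
scene green_board 0.56 [324.9 169.4  29.7  62.1]
top blue_board 0.58 [420.5 208.4  49.3  10. ]
top planet_carrier 0.92 [329.4 161.1  28.   34.1]
top bearing 0.83 [295.9 159.4  16.9  19.1]
top green_board 0.63 [298.1 216.8   6.5   7.5]
```

View pics/e_scene.png

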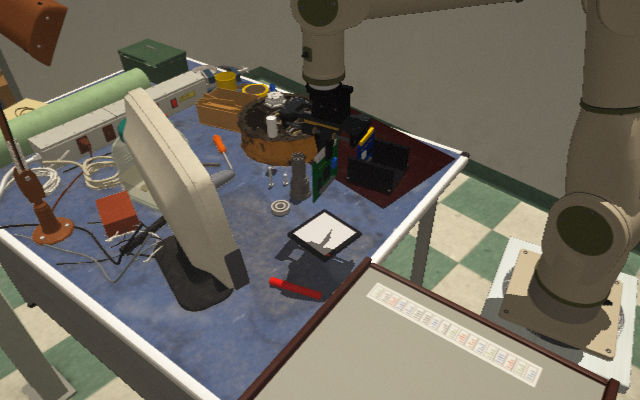

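View pics/e_top.png

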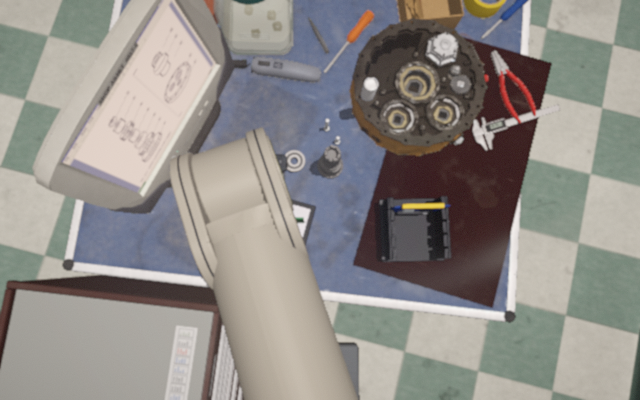

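The scene view shows the green board hanging upright at (323,170). Its shadow falls on the pad and the bystanders haven't moved. I'll check its tilt and position against the expected outline before handing in.

```bash
python3 - <<'E'
from h import *
c=r.camera("scene"); s=r.read_state(); p=np.array(s["ee_pos"])-[0,0,.1133]; print(p,np.abs(s["joint_vel"]).max())
im=cv2.resize(c["img"][110:250,250:400,::-1],None,fx=4,fy=4)
q=np.array([proj(c,p+[0,y,z]) for y,z in((-.06,0),(.06,0),(.06,.11),(-.06,.11))])
cv2.polylines(im,[((q-[250,110])*4).astype(np.int32)],True,(0,0,255),1); cv2.imwrite("pics/f.png",im)
E
```

```text
[0.57062944 0.07250991 0.15693983] 0.0023947412856273964
```

View pics/f.png

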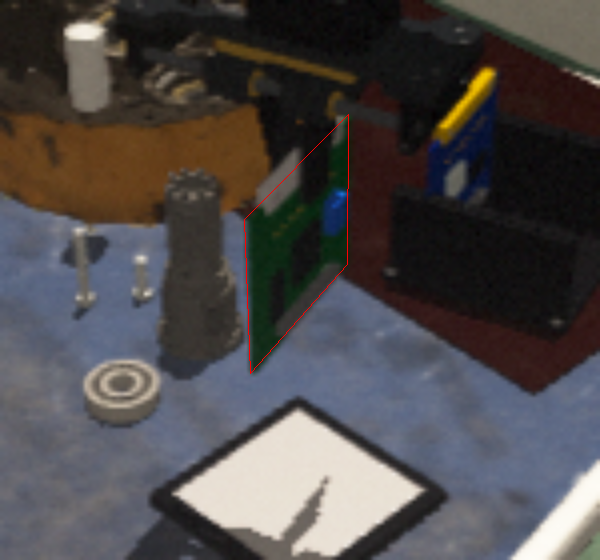

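The expected outline falls on the board, with its lower edge running from (250,372) to (347,265). That means it is upright, level and centred 4 mm from the pad's middle, with its edge about 147 mm above the pad, and it's still.

```bash
python3 -c "
from bench import r; print(r.close_job())"
```

```text
the job is handed in; nothing more can be done
None
```

I handed the job in with the green board held steady and upright by its bar, about 4 mm from over the pad's centre and 147 mm above it, and the blue board and other things looked unmoved in the last pictures; no verdict came back.

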